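# Centre the brass owl on its plinth with light taps

## Task

The little brass owl stands off-centre on its stone plinth. Push or tap it gently with the fingers, best low at its foot, until it stands upright in the middle of the plinth, its foot wholly inside the brass ring; it topples easily, so never pinch it, lift it or knock it over. Leave the plinth and everything else on the desk where it is, and take the hand away at the end.

Things in the scene. Friction and masses are not known exactly. Their poses are not given: they have to be found in the camera images.
- owl_foot (a point): centre of the underside of the owl figurine: a loose brass owl, 52 mm tall, 0.2 kg or so, whose widest part is its foot, a dark round disc 34 mm in diameter and 10 mm high; above the foot the body is 14 mm wide at the ankles and at most 27 mm wide (22 mm up). z is up along the owl, -x is its face. Pushed slowly on its foot it slides; pushed more than about 20 mm above its underside it tips over.
- plinth_top (a point): centre of the top face of the square stone plinth: top 92 x 92 mm, 30 mm above the desk (bottom slab 98 x 98 mm), loose but 0.8 kg, flat top. z is up, x and y run parallel to its sides; it may be turned any way round. A flush brass ring (look only) of 48 mm inner and 52 mm outer diameter is inlaid about this centre. The owl starts on the plinth, 18 to 30 mm from this centre.
- stamp: bystander: wooden rubber stamp with a knob handle, 28 x 52 x 74 mm, loose; origin at the centre of its underside
- sticky_notes: bystander: yellow sticky-note pad, 76 x 76 x 16 mm, loose; origin at the centre of its underside
- mug: bystander: green mug, 86 x 118 x 96 mm, loose; origin at the centre of its underside
- mouse: bystander: black computer mouse, 112 x 62 x 40 mm, loose; origin at the centre of its underside
- stapler: bystander: red and black stapler, 36 x 152 x 41 mm, loose; origin at the centre of its underside
- card_holder_3: bystander: clear holder with white cards, 42 x 96 x 51 mm, loose; origin at the centre of its underside
- owl: the same owl figurine; origin at the centre of its underside
- plinth: the same plinth; origin at the centre of its underside, 30 mm below its top

How it is judged:
At the end, for the whole second after the job is handed in: the owl stands upright (within 0.08 rad) and still on the plinth's top, the centre of its foot within 7 mm of the plinth's centre (the 34 mm foot inside the 48 mm ring) (horizontal distance between owl_foot and plinth_top below 0.007 m and angle between owl_foot's own z axis and vertical below 0.08 rad and z of owl_foot in the frame of plinth_top between -0.003 and 0.003 m and linear speed of owl below 0.01 m/s and contact force between owl and plinth above 0.5 N); the robot touches nothing.
It fails at once if the owl is knocked over (tipped by more than 0.4 rad) (angle between owl_foot's own z axis and vertical above 0.4 rad).
It fails at once if the owl is lifted off the plinth (by more than 9 mm) or falls off it (z of owl_foot in the frame of plinth_top above 0.009 m or z of owl_foot in the frame of plinth_top below -0.009 m).
It fails at once if the owl is pinched, or pushed harder than 10 N (contact force between the fingers and owl above 10 N).
It fails at once if the plinth is shoved by more than 15 mm (distance of plinth_top from where it was at the start of the episode above 0.015 m).
It fails at once if another loose thing on the desk is moved by more than 15 mm (distance of any of stamp, sticky_notes, mug, mouse, stapler, card_holder_3 from where it was at the start of the episode above 0.015 m).
It also fails if it takes over 40 s, if anything falls off the work surface, if the arm or the gripper's body presses on something with over 40 N, if the wrist force passes 120 N, or if a joint passes its speed limit or range.

## Robot

A 7-joint arm with a two-finger parallel gripper is mounted at the origin on a cart in front of the work surface, level with it; the furniture and walls round the work are solid. World frame = base frame: x ahead of the robot, y to its left, z up, the work surface at z = 0. Lengths are in m, angles in rad, forces in N, time in s.
With the tool pointing down it reaches from about 0.4 to 0.85 m from the base axis. Payload 10.4 kg.
Tool frame: the origin (TCP) lies at the very end of the fingers, on their centre line; the grasp point (between the pads) lies 19 mm behind it (manip.grip_depth is the distance from the TCP to the grasp point, in m); z points along the fingers, x is the direction in which the jaws open and shut, and the axes are right-handed (so a half turn about z gives the same grasp; the last joint's range is limited). The gripper opens to 85 mm and grips with 20 to 120 N. Pads are 22 mm wide; open, the fingers measure 114 mm over their backs; the gripper's body (76 mm by 85 mm) begins 54 mm behind the grasp point. The pads swing forward as they close: fully open they stand 13 mm farther back than shut.
Start: joints at [-1.175, 0.332, -0.065, 1.46, 0.022, 1.35, -0.088], TCP at [0.254, 0.571, 0.231] pointing down, gripper open.
Joint ranges: [-2.6, 2.6], [-0.5, 2.12], [-1.47, 1.34], [0.16, 2.42], [-1.27, 4.41], [0.06, 2.06], [-2.6, 2.6]. Speed limits (rad/s): [2.22, 2.22, 2.79, 2.79, 3.14, 3.14, 3.14].

## Interface

Orientations are given as a unit quaternion [x, y, z, w].
In Python, from workcell import manip, cams gives the robot as it stands. The module is installed in compiled form; this text tells all that it offers.
- The arm moves only by the tool move_arm, never from a script. Its arguments are lists of equal length, an entry for each row: "claw": the opening, from 0 (shut) to 1 (fully open); "dp": the shift along the tool's x, y, z as a fraction of full scale, a list of three; "turn": the turn, a rotation vector about the tool's x, y, z as a fraction of full scale, a list of three. A call has 1 to 8 rows; each row shifts and turns the commanded pose from where the row before left it, along the tool's axes as they then stand; what a row does not reach is not made up. Full scale, the value 1, is 200 mm for a shift and 45 degrees for a turn. A row lasts 1/12 s, in which the tool goes at most 41.7 mm and 7.16 degrees, less where a joint would pass 70% of its speed; a pose out of reach is approached as far as the arm can. A call with a number of a shift or a turn outside -1 to 1 is refused whole. A call with a gripper value outside its range is refused whole. The fingers move at their own pace and stop on an object; "grip_force" is the grip in N (left out, the last holds). Time passes only in rows, so rows that do not move let the fingers close. It gives the time, the measured TCP pose, the force and the opening at its end, in the units of the state.
- manip.get_obs(): the state, without advancing time (a new reading comes with each control period).
- cams.camera(name): name is "scene" or "side" or "wrist"; returns the picture (384x512x3 uint8, red, green, blue); there is no depth.
- cams.camera_info(name): a dict with "fx", "fy", "cx", "cy" (pixels), "pose" (4x4, takes a point from camera to world coordinates); the wrist camera has in their place "tool_from_camera" (4x4, takes a point from camera to tool coordinates, whose origin is the TCP and whose axes are the tool frame's). Camera axes: x right, y down, z forward; pixel columns grow to the right and rows downward; lengths in m; the calibration is good to about 2 mm. A picture is of the moment at which its call begins: read the wrist's pose just before it. camera_info takes no time and is no camera call.
- manip.hand_in(): hands the job in, once; it reports no verdict.
The state is a dict: "clock": time; "joint_pos": joint angles; "joint_velocities": joint speeds; "tau": joint torques, N m; "position": TCP position; "ee_rot": TCP orientation; "ft_force": force on the tool from outside, world axes, zero at the start; "torque": the same for the moment, N m; "grip_width": opening from 0.0 (shut) to 1.0 (fully open).
Only numpy, scipy, OpenCV 4.12 (cv2) and the standard library are available. Lean on these libraries where they do the work, as an engineer would, in place of code of your own. Each camera call takes 0.05 s, during which the arm holds its last target.

## Working session

There is one attempt and no reset: what is moved stays moved. The work goes in short steps, Python scripts to look and compute and a tool call to move; the robot and the scene stay as the last step left them, time stands still between calls to the robot, and variables do not carry over. Pictures are saved under pics/ and viewed, and the job is handed in when it is done.

Besides the shell and the picture viewer there is one more tool, called after "Request:" by a JSON object that holds its "name" and its "arguments", one argument or row to a line. move_arm: Moves the arm, as the interface text tells. Shift numbers are shares of 200 mm and turn numbers shares of 45 degrees, none past 1 either way. Its arguments: {"type":"object","properties":{"claw":{"type":"array","items":{"type":"number"}},"dp":{"type":"array","items":{"type":"array","items":{"type":"number"}}},"turn":{"type":"array","items":{"type":"array","items":{"type":"number"}}},"grip_force":{"type":"number"}},"required":["claw","dp","turn"]}

```bash
mkdir -p pics; ls; python3 - <<'E'
from workcell import manip, cams
import cv2,numpy as np
np.set_printoptions(precision=4,suppress=True)
o=manip.get_obs(); print(o)
for n in("scene","side","wrist"):
    im=cams.camera(n); cv2.imwrite(f"pics/{n}0.png",im[:,:,::-1]); print(n,cams.camera_info(n))
E
```

```text
pics
{'clock': 0.0, 'joint_pos': array([-1.1746,  0.3328, -0.0647,  1.461 ,  0.0216,  1.3499, -0.0885]), 'joint_velocities': array([-0.0003, -0.0006, -0.0002,  0.0021, -0.001 , -0.0009, -0.0005]), 'tau': array([ -0.0014, -62.5443,   0.0483, -39.1609,   0.0161,   0.0098,
        -0.    ]), 'position': array([0.254 , 0.5706, 0.2305]), 'ee_rot': array([ 0.8386,  0.5447, -0.0006,  0.0004]), 'ft_force': array([0.3609, 0.0583, 0.4312]), 'torque': array([-0.0355, -0.04  ,  0.0421]), 'grip_width': 1.0000553112871038}
scene {'fx': 434.848495595802, 'fy': 434.848495595802, 'cx': 256.2109456946007, 'cy': 195.01695520331978, 'pose': array([[-0.9051, -0.1531,  0.3966,  0.0818],
       [-0.4246,  0.3755, -0.8239,  1.0187],
       [-0.0228, -0.9141, -0.4049,  0.4868],
       [ 0.    ,  0.    ,  0.    ,  1.    ]])}
side {'fx': 424.8544678652816, 'fy': 424.8544678652816, 'cx': 264.4016336974365, 'cy': 190.45115949043094, 'pose': array([[-0.8442,  0.4505, -0.2904,  0.7978],
       [ 0.536 ,  0.7155, -0.4481,  0.5641],
       [ 0.0059, -0.5339, -0.8455,  0.8747],
       [ 0.    ,  0.    ,  0.    ,  1.    ]])}
wrist {'fx': 316.78943247725147, 'fy': 316.78943247725147, 'cx': 257.10755135193494, 'cy': 191.7429002231008, 'tool_from_camera': array([[ 1.    ,  0.0006, -0.0004, -0.0005],
       [-0.0004,  0.9556,  0.2947, -0.0755],
       [ 0.0006, -0.2947,  0.9556, -0.1428],
       [ 0.    ,  0.    ,  0.    ,  1.    ]])}
```

View pics/scene0.png

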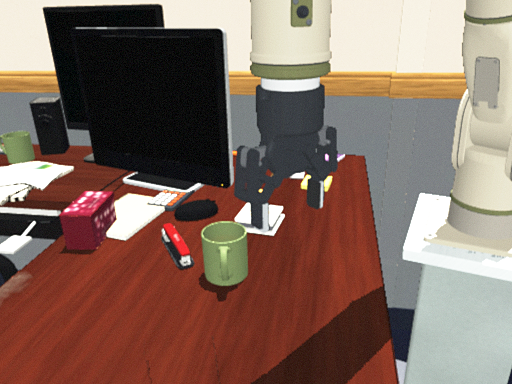

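View pics/side0.png

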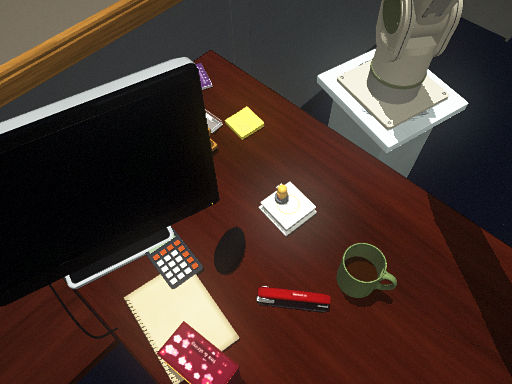

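View pics/wrist0.png

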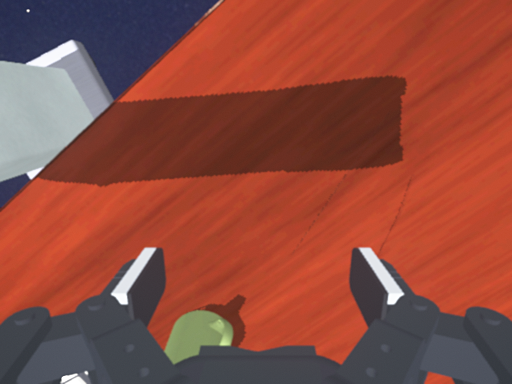

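The side view shows the plinth at about (288,208) with the owl near its upper-left corner at (282,195). The mug, stapler, mouse and notes are around it. I'll zoom in.

```bash
cat > h.py <<'E'
import numpy as np,cv2
from workcell import manip,cams
from scipy.spatial.transform import Rotation as R
np.set_printoptions(precision=4,suppress=True)
def cam(n):
    c=cams.camera_info(n)
    if n=="wrist":
        o=manip.get_obs(); T=np.eye(4);T[:3,:3]=R.from_quat(o['ee_rot']).as_matrix();T[:3,3]=o['position']
        c['pose']=T@c['tool_from_camera']
    return c
def ray(c,uv,z):
    uv=np.atleast_2d(np.asarray(uv,float)); d=np.c_[(uv[:,0]-c['cx'])/c['fx'],(uv[:,1]-c['cy'])/c['fy'],np.ones(len(uv))]@c['pose'][:3,:3].T
    p=c['pose'][:3,3]; return p+d*((z-p[2])/d[:,2])[:,None]
def proj(c,X):
    X=np.atleast_2d(X); q=(X-c['pose'][:3,3])@c['pose'][:3,:3]
    return np.c_[c['fx']*q[:,0]/q[:,2]+c['cx'],c['fy']*q[:,1]/q[:,2]+c['cy']]
def crop(im,x0,x1,y0,y1,k,name): cv2.imwrite(name,cv2.resize(im[y0:y1,x0:x1,::-1],None,fx=k,fy=k,interpolation=cv2.INTER_CUBIC))
E
python3 - <<'E'
from h import *
im=cv2.imread('pics/side0.png')[:,:,::-1]
crop(im,250,330,170,245,8,'pics/z0.png')
c=cam('side')
m=((im.min(2)>140)*255).astype(np.uint8); m[:170]=0;m[245:]=0;m[:,:250]=0;m[:,330:]=0
cs,_=cv2.findContours(m,cv2.RETR_EXTERNAL,cv2.CHAIN_APPROX_NONE); k=max(cs,key=cv2.contourArea)
h=cv2.convexHull(k); print(cv2.approxPolyDP(h,2,True)[:,0])
for n,uv in dict(mug=(362,270),stap_l=(258,297),stap_r=(330,303),mouse=(230,250),notes=(244,123)).items(): print(n,ray(c,uv,0.02))
E
```

```text
[[290 182]
 [315 206]
 [316 211]
 [285 235]
 [259 206]
 [261 201]]
mug [[0.4357 0.3912 0.02  ]]
stap_l [[0.6541 0.3226 0.02  ]]
stap_r [[0.5366 0.4117 0.02  ]]
mouse [[0.6503 0.201  0.02  ]]
notes [[ 0.4368 -0.0956  0.02  ]]
```

View pics/z0.png

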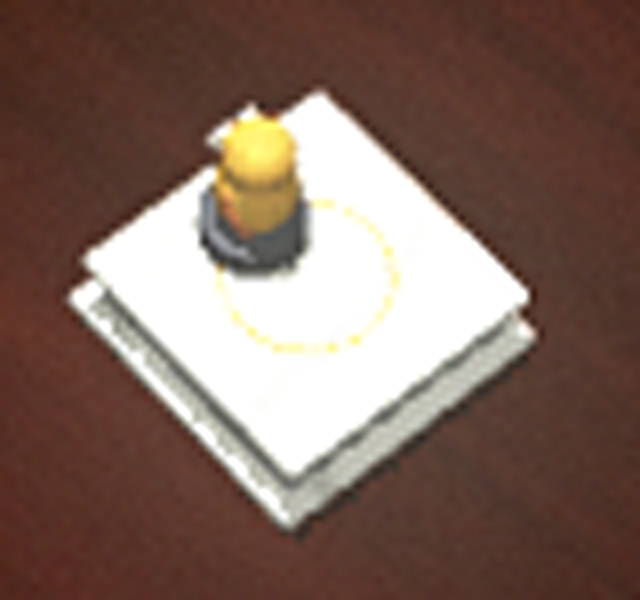

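```bash
python3 - <<'E'
from h import *
c=cam('side'); f=lambda a:np.array(a,float)/8-0.44+[250,170]
cr=ray(c,f([(320,92),(528,297),(293,478),(85,262)]),0.03); print(cr, cr.mean(0)); 
for i in range(4): d=cr[(i+1)%4]-cr[i]; print(np.linalg.norm(d),np.degrees(np.arctan2(d[1],d[0])))
print('ring',ray(c,f([(309,277)]),.03)); print('owl',ray(c,f([(255,226)]),.03))
# ellipse check
P=cr.mean(0)
for p in (P,ray(c,f([(255,226)]),.03)[0]):
  t=np.linspace(0,2*np.pi,73); r=.017
  q=proj(c,p+np.c_[r*np.cos(t),r*np.sin(t),0*t]); z=(q-[250,170]+.44)*8; print(z.min(0),z.max(0))
q=proj(cam('scene'),P);print(q)
E
```

```text
[[0.4427 0.1261 0.03  ]
 [0.4318 0.2163 0.03  ]
 [0.5215 0.2285 0.03  ]
 [0.5333 0.1386 0.03  ]] [0.4823 0.1774 0.03  ]
0.0909273618389329 96.84642096343352
0.09045107352205811 7.755652081507141
0.09070400386817473 -82.50714433157634
0.09147816668708167 -172.1110245292522
ring [[0.4813 0.1773 0.03  ]]
owl [[0.485  0.1547 0.03  ]]
[247.4391 228.4082] [365.4677 330.2059]
[196.5835 176.5281] [313.4549 276.3877]
[[258.3274 211.9063]]
```

```bash
python3 - <<'E'
from h import *
def tri(a,b):
    A=[];B=[]
    for n,uv in(("scene",a),("side",b)):
        c=cam(n);p=c['pose'][:3,3];d=ray(c,uv,0.)[0]-p;d/=np.linalg.norm(d);M=np.eye(3)-np.outer(d,d);A.append(M);B.append(M@p)
    return np.linalg.solve(sum(A),sum(B))
print(tri((228,30),(190,62)),tri((232,183),(217,200)))
o=manip.get_obs(); M=R.from_quat(o['ee_rot']).as_matrix()
plin=np.array([.482,.1774]);owl=np.array([.485,.1547])
u=plin-owl;u/=np.linalg.norm(u)
print(u)
y=-np.r_[u,0]; z=np.array([0,0,-1.]); x=np.cross(y,z); T=np.c_[x,y,z]
print('rotvec/45 tool',(R.from_matrix(M.T@T)).as_rotvec(degrees=True)/45)
tgt=np.r_[owl-u*.036,.15]
print(tgt,'tool shift mm',M.T@(tgt-o['position'])*1000, (M.T@(tgt-o['position']))/.2)
E
```

```text
[0.6102 0.0607 0.4253] [0.6116 0.0808 0.0431]
[-0.131   0.9914]
rotvec/45 tool [0.0008 0.0012 1.2995]
[0.4897 0.119  0.15  ] tool shift mm [-316.7729  398.9796   81.0906] [-1.5839  1.9949  0.4055]
```

Request:
{"name": "move_arm", "arguments": {
  "claw": [0, 0, 0, 0, 0, 0, 0, 0],
  "dp": [
    [-0.1, 0.12, 0],
    [-0.1, 0.12, 0],
    [-0.1, 0.12, 0],
    [-0.1, 0.12, 0],
    [-0.1, 0.12, 0],
    [-0.1, 0.12, 0],
    [-0.1, 0.12, 0],
    [-0.1, 0.12, 0]
  ],
  "turn": [
    [0, 0, 0],
    [0, 0, 0],
    [0, 0, 0],
    [0, 0, 0],
    [0, 0, 0],
    [0, 0, 0],
    [0, 0, 0],
    [0, 0, 0]
  ],
  "grip_force": 20
}}

```text
clock: 0.82
position: [0.3649, 0.3452, 0.2312]
ee_rot: [0.839, 0.545, -0.0, -0.0]
ft_force: [1.1, -0.4, 0.5]
grip_width: -0.001
```

Request:
{"name": "move_arm", "arguments": {
  "claw": [0, 0, 0, 0, 0, 0, 0, 0],
  "dp": [
    [-0.1, 0.13, 0],
    [-0.1, 0.13, 0],
    [-0.1, 0.13, 0],
    [-0.1, 0.13, 0],
    [-0.1, 0.13, 0],
    [-0.1, 0.13, 0],
    [0, 0, 0],
    [0, 0, 0]
  ],
  "turn": [
    [0, 0, 0],
    [0, 0, 0],
    [0, 0, 0],
    [0, 0, 0],
    [0, 0, 0],
    [0, 0, 0],
    [0, 0, 0.15],
    [0, 0, 0.15]
  ]
}}

```text
clock: 1.48
position: [0.459, 0.1715, 0.2312]
ee_rot: [0.899, 0.438, -0.0, 0.0]
ft_force: [-0.1, 0.8, -0.2]
grip_width: 0.003
```

Request:
{"name": "move_arm", "arguments": {
  "claw": [0, 0, 0, 0, 0, 0, 0, 0],
  "dp": [
    [0, 0, 0],
    [0, 0, 0],
    [0, 0, 0],
    [0, 0, 0],
    [0, 0, 0],
    [0, 0, 0],
    [0, 0, 0],
    [0, 0, 0]
  ],
  "turn": [
    [0, 0, 0.15],
    [0, 0, 0.15],
    [0, 0, 0.15],
    [0, 0, 0.15],
    [0, 0, 0.15],
    [0, 0, 0.15],
    [0, 0, 0.1],
    [0, 0, 0]
  ]
}}

```text
clock: 2.15
position: [0.4581, 0.1736, 0.2311]
ee_rot: [0.998, 0.064, -0.0, 0.0]
ft_force: [0.1, 0.2, -0.1]
grip_width: 0.0
```

```bash
python3 - <<'E'
from h import *
im=cams.camera('wrist'); cv2.imwrite('pics/w1.png',im[:,:,::-1])
o=manip.get_obs(); M=R.from_quat(o['ee_rot']).as_matrix()
d=np.array([.4897,.119,.231])-o['position'];print(M.T@d/.2)
E
```

```text
[0.1206 0.2918 0.0007]
```

View pics/w1.png

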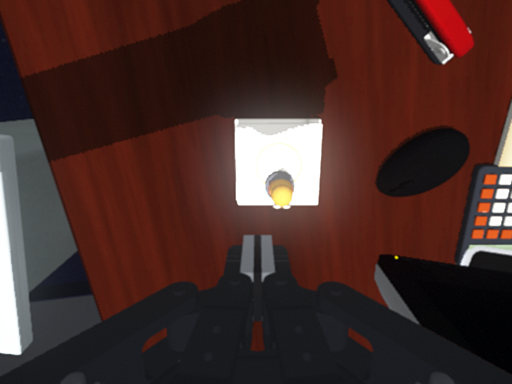

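```bash
python3 - <<'E'
from h import *
im=cv2.imread('pics/w1.png')[:,:,::-1]
crop(im,228,330,110,215,6,'pics/w1z.png')
c=cam('wrist'); cr=ray(c,[(235.5,119.5),(321.5,119),(319.5,205.5),(236,205.5)],.03);print(cr,cr.mean(0))
P=cr.mean(0);print('proj centre',(proj(c,P)-[228,110])*6)
for p in ([.485,.1547,.03],[.482,.1774,.03]):print((proj(c,p)-[228,110])*6)
E
```

```text
[[0.4283 0.219  0.03  ]
 [0.5187 0.2317 0.03  ]
 [0.5351 0.1356 0.03  ]
 [0.4398 0.1229 0.03  ]] [0.4805 0.1773 0.03  ]
proj centre [[300.6186 324.8263]]
[[306.2074 444.8643]]
[[308.9398 325.372 ]]
```

View pics/w1z.png

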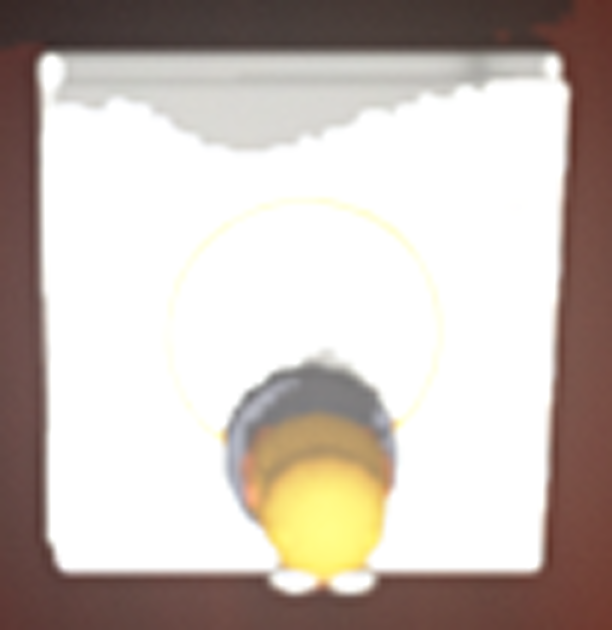

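```bash
python3 - <<'E'
from h import *
c=cam('wrist'); g=lambda a:np.array(a)/6+[228,110]-.4
print('owl,ring',ray(c,g([(312,450),(304,331)]),.03))
o=manip.get_obs(); M=R.from_quat(o['ee_rot']).as_matrix()
ow=np.array([.4853,.154,.0]); t=ow+M@np.array([0,.040,0]); t[2]=.1
print(t,M.T@(t-o['position'])/.2)
E
```

```text
owl,ring [[0.4857 0.1543 0.03  ]
 [0.4808 0.1766 0.03  ]]
[0.4906 0.1144 0.1   ] [0.1221 0.3154 0.6557]
```

Request:
{"name": "move_arm", "arguments": {
  "claw": [0, 0, 0, 0, 0, 0, 0, 0],
  "dp": [
    [0.04, 0.105, 0],
    [0.04, 0.105, 0],
    [0.04, 0.105, 0],
    [0, 0, 0.16],
    [0, 0, 0.16],
    [0, 0, 0.16],
    [0, 0, 0.12],
    [0, 0, 0]
  ],
  "turn": [
    [0, 0, 0],
    [0, 0, 0],
    [0, 0, 0],
    [0, 0, 0],
    [0, 0, 0],
    [0, 0, 0],
    [0.13, 0, 0],
    [0.13, 0, 0]
  ]
}}

```text
clock: 2.87
position: [0.4875, 0.1157, 0.107]
ee_rot: [0.992, 0.068, -0.009, -0.103]
ft_force: [-1.3, 0.0, -1.2]
grip_width: -0.002
```

```bash
python3 - <<'E'
from h import *
for n in('side','wrist'):
    im=cams.camera(n); cv2.imwrite(f'pics/{n}2.png',im[:,:,::-1])
    if n=='side': crop(im,200,350,130,250,5,'pics/s2z.png')
o=manip.get_obs(); M=R.from_quat(o['ee_rot']).as_matrix(); print(o['position'],M)
print('down 10mm',M.T@np.array([0,0,-.01])/.2,'push 10mm',M.T@(np.array([-.16,.987,0])*.01)/.2)
E
```

```text
[0.4899 0.1109 0.1099] [[ 0.9918  0.125  -0.0278]
 [ 0.1281 -0.9707  0.2033]
 [-0.0016 -0.2051 -0.9787]]
down 10mm [0.0001 0.0103 0.0489] push 10mm [-0.0016 -0.0489  0.0103]
```

View pics/s2z.png

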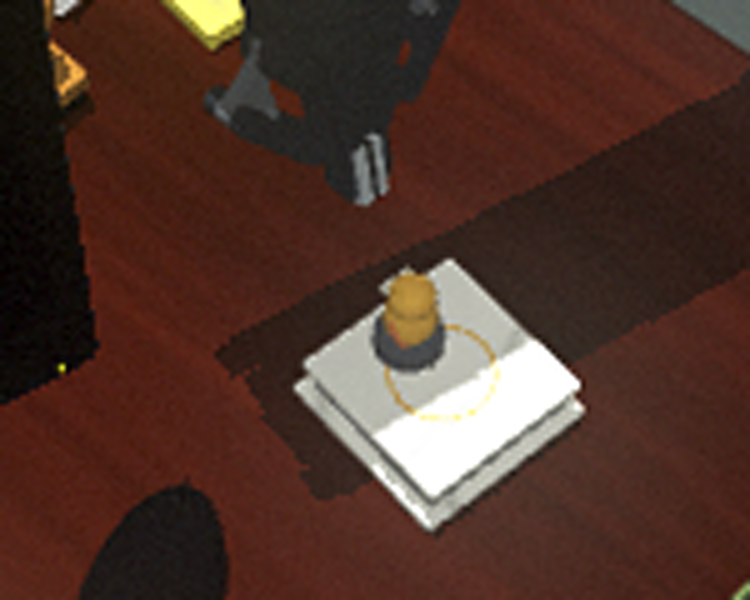

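View pics/wrist2.png

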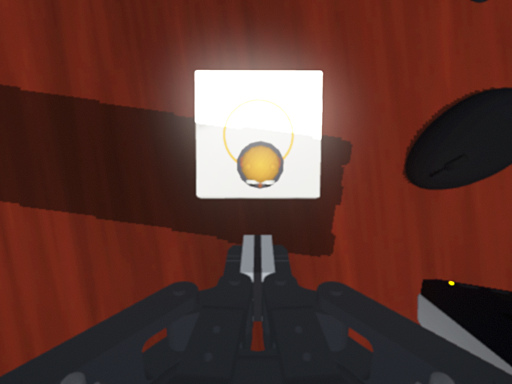

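Request:
{"name": "move_arm", "arguments": {
  "claw": [0, 0, 0, 0, 0, 0, 0, 0],
  "dp": [
    [0, 0, 0],
    [0, 0.0085, 0.075],
    [0, 0.0085, 0.075],
    [0, 0.0085, 0.075],
    [0, 0.0085, 0.075],
    [0, 0, 0],
    [0, 0, 0],
    [0, 0, 0]
  ],
  "turn": [
    [-0.12, 0, 0],
    [0, 0, 0],
    [0, 0, 0],
    [0, 0, 0],
    [0, 0, 0],
    [0, 0, 0],
    [0, 0, 0],
    [0, 0, 0]
  ]
}}

```text
clock: 3.63
position: [0.4909, 0.1145, 0.0519]
ee_rot: [0.996, 0.066, -0.003, -0.055]
ft_force: [0.2, 0.2, 1.0]
grip_width: -0.0
```

```bash
python3 - <<'E'
from h import *
o=manip.get_obs(); M=R.from_quat(o['ee_rot']).as_matrix(); print(o['position'],M)
print('down 10mm',M.T@np.array([0,0,-.01])/.2,'push 10mm',M.T@(np.array([-.16,.987,0])*.01)/.2)
E
```

```text
[0.4909 0.1145 0.0519] [[ 0.9913  0.1313 -0.0132]
 [ 0.132  -0.9853  0.1088]
 [ 0.0013 -0.1096 -0.994 ]]
down 10mm [-0.0001  0.0055  0.0497] push 10mm [-0.0014 -0.0497  0.0055]
```

Request:
{"name": "move_arm", "arguments": {
  "claw": [0, 0, 0, 0, 0, 0],
  "dp": [
    [0, 0.0033, 0.03],
    [0, 0.0033, 0.03],
    [0, 0.0033, 0.03],
    [0, 0, 0],
    [0, 0, 0],
    [0, 0, 0]
  ],
  "turn": [
    [0, 0, 0],
    [0, 0, 0],
    [0, 0, 0],
    [0, 0, 0],
    [0, 0, 0],
    [0, 0, 0]
  ]
}}

```text
clock: 4.13
position: [0.4903, 0.1141, 0.0328]
ee_rot: [0.996, 0.065, -0.004, -0.055]
ft_force: [0.1, -0.0, 0.8]
grip_width: 0.001
```

```bash
python3 - <<'E'
from h import *
for n in('side','wrist'):
    im=cams.camera(n); cv2.imwrite(f'pics/{n}3.png',im[:,:,::-1])
    if n=='side': crop(im,230,330,140,240,6,'pics/s3z.png')
print(manip.get_obs()['position'])
E
```

```text
[0.4904 0.1142 0.033 ]
```

View pics/s3z.png

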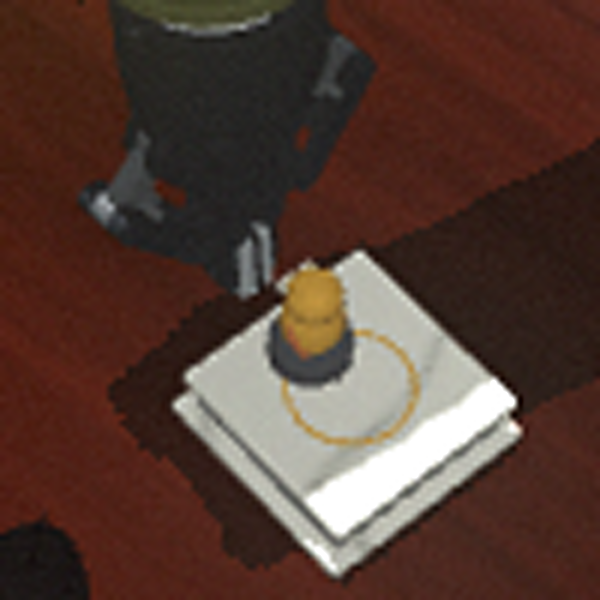

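View pics/wrist3.png

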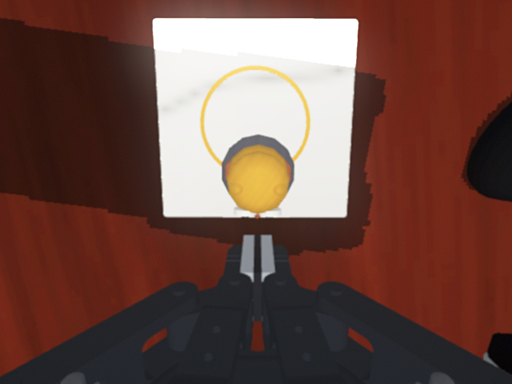

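Request:
{"name": "move_arm", "arguments": {
  "claw": [0, 0, 0, 0, 0, 0, 0, 0],
  "dp": [
    [0, 0, -0.005],
    [0, -0.01, 0.001],
    [0, -0.01, 0.001],
    [0, -0.01, 0.001],
    [0, -0.01, 0.001],
    [0, 0, 0],
    [0, 0, 0],
    [0, 0, 0]
  ],
  "turn": [
    [0, 0, 0],
    [0, 0, 0],
    [0, 0, 0],
    [0, 0, 0],
    [0, 0, 0],
    [0, 0, 0],
    [0, 0, 0],
    [0, 0, 0]
  ]
}}

```text
clock: 4.9
position: [0.4892, 0.122, 0.0339]
ee_rot: [0.996, 0.065, -0.004, -0.055]
ft_force: [-0.1, 0.0, -0.2]
grip_width: -0.001
```

```bash
cat > look.py <<'E'
import sys
from h import *
t=sys.argv[1]; out=[]
o=manip.get_obs()
ws=cams.camera('wrist'); 
si=cams.camera('side'); sc=cams.camera('scene')
a=cv2.resize(ws[0:260,130:390],(400,400),interpolation=cv2.INTER_CUBIC)
b=cv2.resize(si[155:235,250:330],(400,400),interpolation=cv2.INTER_CUBIC)
cv2.imwrite(f'pics/{t}.png',np.hstack([a,b])[:,:,::-1]); cv2.imwrite(f'pics/{t}_w.png',ws[:,:,::-1]); cv2.imwrite(f'pics/{t}_s.png',si[:,:,::-1])
crop(sc,220,300,150,240,6,f'pics/{t}_sc.png')
print(o['clock'],o['position'],o['ft_force'])
E
python3 look.py p1
```

```text
4.9 [0.4892 0.122  0.0339] [-0.1051  0.0145 -0.1873]
```

View pics/p1.png

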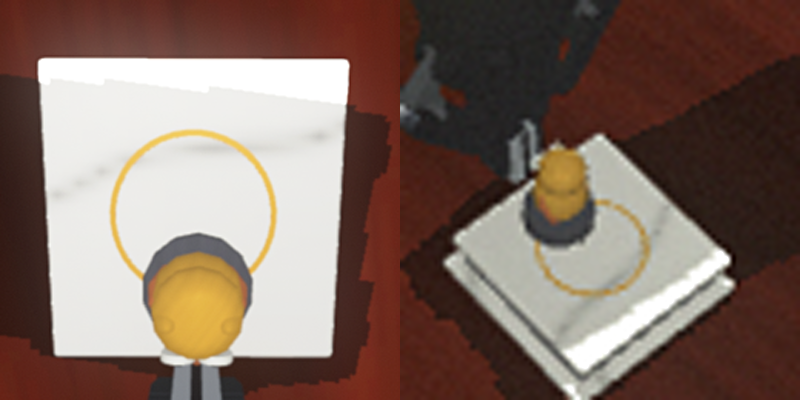

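View pics/p1_sc.png

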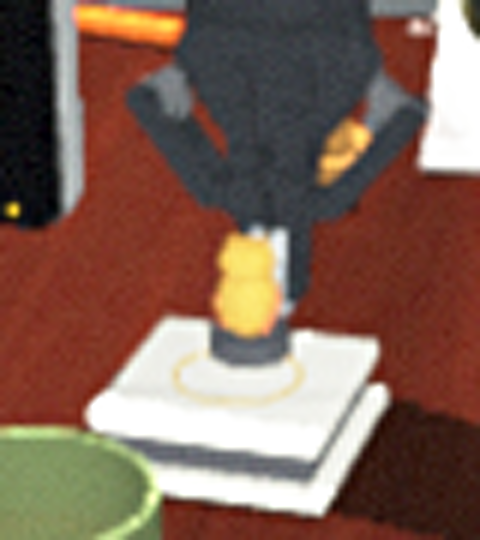

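Request:
{"name": "move_arm", "arguments": {
  "claw": [0, 0, 0, 0, 0, 0, 0, 0],
  "dp": [
    [0, -0.005, 0.0005],
    [0, -0.005, 0.0005],
    [0, -0.005, 0.0005],
    [0, -0.005, 0.0005],
    [0, -0.005, 0.0005],
    [0, -0.005, 0.0005],
    [0, -0.005, 0.0005],
    [0, -0.005, 0.0005]
  ],
  "turn": [
    [0, 0, 0],
    [0, 0, 0],
    [0, 0, 0],
    [0, 0, 0],
    [0, 0, 0],
    [0, 0, 0],
    [0, 0, 0],
    [0, 0, 0]
  ]
}}

```text
clock: 5.72
position: [0.4882, 0.1299, 0.0339]
ee_rot: [0.996, 0.065, -0.004, -0.055]
ft_force: [0.2, -1.3, -0.5]
grip_width: 0.002
```

```bash
python3 look.py p2
```

```text
5.7167 [0.4882 0.1299 0.0339] [ 0.2467 -1.3167 -0.4725]
```

View pics/p2.png

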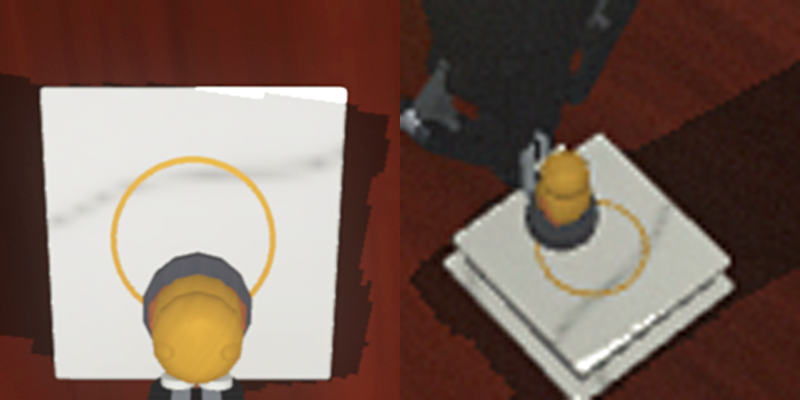

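View pics/p2_sc.png

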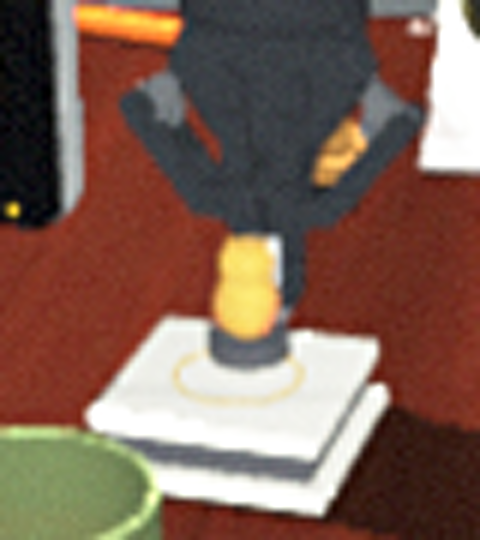

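Request:
{"name": "move_arm", "arguments": {
  "claw": [0, 0, 0, 0, 0, 0, 0, 0],
  "dp": [
    [-0.0003, -0.005, 0.0005],
    [-0.0003, -0.005, 0.0005],
    [-0.0003, -0.005, 0.0005],
    [-0.0003, -0.005, 0.0005],
    [-0.0003, -0.005, 0.0005],
    [-0.0003, -0.005, 0.0005],
    [-0.0003, -0.005, 0.0005],
    [-0.0003, -0.005, 0.0005]
  ],
  "turn": [
    [0, 0, 0],
    [0, 0, 0],
    [0, 0, 0],
    [0, 0, 0],
    [0, 0, 0],
    [0, 0, 0],
    [0, 0, 0],
    [0, 0, 0]
  ]
}}

```text
clock: 6.53
position: [0.4866, 0.1381, 0.034]
ee_rot: [0.996, 0.065, -0.004, -0.055]
ft_force: [-0.4, -0.9, -1.0]
grip_width: 0.001
```

```bash
python3 look.py p3
```

```text
6.5333 [0.4866 0.1381 0.034 ] [-0.4057 -0.9246 -0.9717]
```

View pics/p3.png

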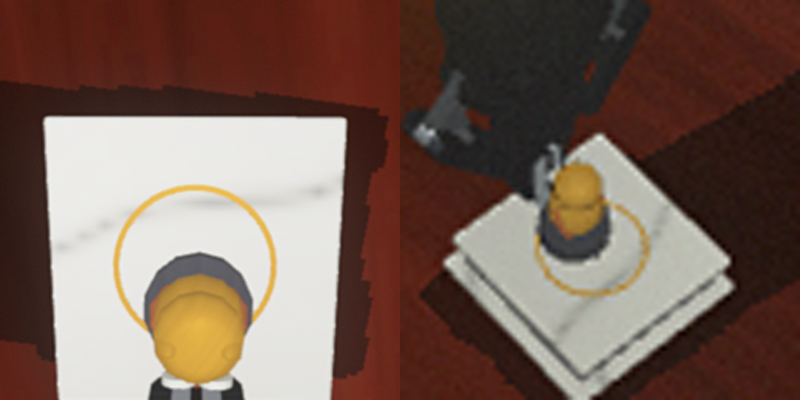

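View pics/p3_sc.png

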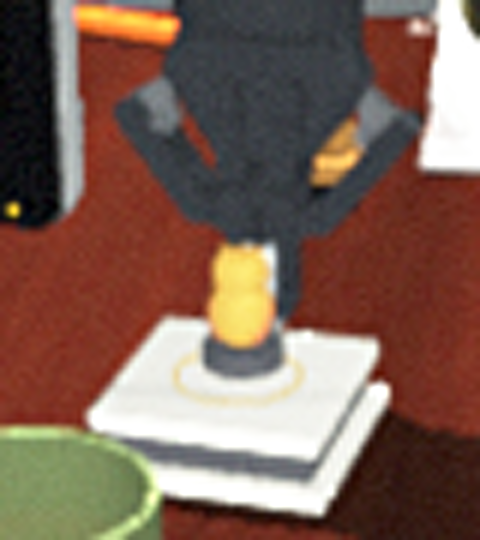

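Request:
{"name": "move_arm", "arguments": {
  "claw": [0, 0, 0, 0, 0, 0, 0, 0],
  "dp": [
    [-0.0006, -0.005, 0.0005],
    [-0.0006, -0.005, 0.0005],
    [-0.0006, -0.005, 0.0005],
    [-0.0006, -0.005, 0.0005],
    [-0.0006, -0.005, 0.0005],
    [-0.0006, -0.005, 0.0005],
    [-0.0006, -0.005, 0.0005],
    [-0.0006, -0.005, 0.0005]
  ],
  "turn": [
    [0, 0, 0],
    [0, 0, 0],
    [0, 0, 0],
    [0, 0, 0],
    [0, 0, 0],
    [0, 0, 0],
    [0, 0, 0],
    [0, 0, 0]
  ]
}}

```text
clock: 7.35
position: [0.4846, 0.1459, 0.0341]
ee_rot: [0.996, 0.065, -0.004, -0.055]
ft_force: [0.5, -1.0, -1.6]
grip_width: 0.003
```

```bash
python3 look.py p4; python3 - <<'E'
from h import *
c=cam('wrist'); o=manip.get_obs();M=R.from_quat(o['ee_rot']).as_matrix()
im=cv2.imread('pics/p4_w.png'); hs=cv2.cvtColor(im,cv2.COLOR_BGR2HSV)
crop(im[:,:,::-1],170,350,80,260,4,'pics/p4_wz.png')
E
```

```text
7.35 [0.4846 0.1459 0.0341] [ 0.5442 -1.0317 -1.6161]
```

View pics/p4.png

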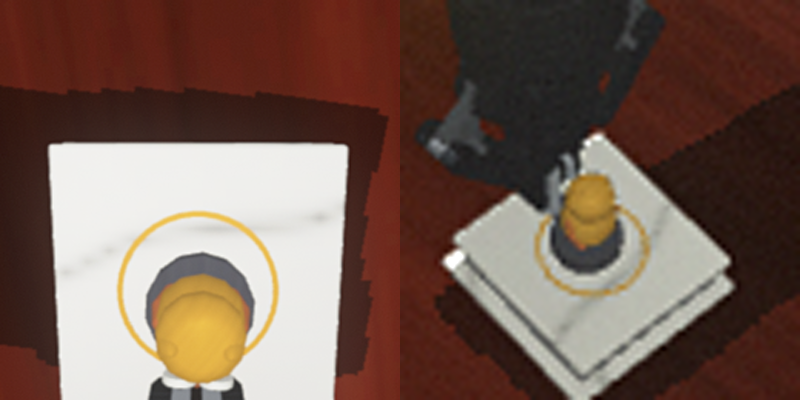

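```bash
python3 - <<'E'
from h import *
im=cv2.imread('pics/p4_s.png')
cv2.imwrite('pics/p4_sz.png',cv2.resize(im[175:240,250:330],None,fx=8,fy=8,interpolation=cv2.INTER_CUBIC))
c=cam('side')
for p in (np.array([.4813,.1770,.03]),):
  for d in ([0,0],[.001,-.002],[.0015,-.004],[.002,-.006]):
    q=p+np.r_[d,0];t=np.linspace(0,2*np.pi,73);r=.017
    z=(proj(c,q+np.c_[r*np.cos(t),r*np.sin(t),0*t])-[250,175]+.44)*8;print(d,z.min(0),z.max(0))
E
```

```text
[0, 0] [249.6413 185.8483] [367.6148 287.5489]
[0.001, -0.002] [242.9182 182.4437] [360.8143 284.0173]
[0.0015, -0.004] [237.6481 178.2623] [355.4503 279.6794]
[0.002, -0.006] [232.386  174.0872] [350.0946 275.3482]
```

View pics/p4_sz.png

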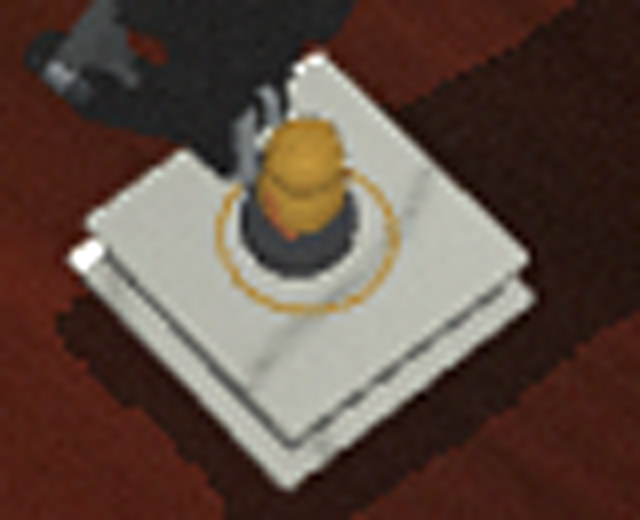

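Request:
{"name": "move_arm", "arguments": {
  "claw": [0, 0, 0, 0, 0, 0, 0],
  "dp": [
    [-0.0006, -0.005, 0.0005],
    [-0.0006, -0.005, 0.0005],
    [-0.0006, -0.005, 0.0005],
    [-0.0005, -0.004, 0.0004],
    [-0.0003, -0.002, 0],
    [0, 0, 0],
    [0, 0, 0]
  ],
  "turn": [
    [0, 0, 0],
    [0, 0, 0],
    [0, 0, 0],
    [0, 0, 0],
    [0, 0, 0],
    [0, 0, 0],
    [0, 0, 0]
  ]
}}

```text
clock: 8.08
position: [0.4836, 0.15, 0.0342]
ee_rot: [0.996, 0.065, -0.004, -0.055]
ft_force: [-0.7, 0.4, -0.1]
grip_width: -0.004
```

```bash
python3 look.py p5; python3 - <<'E'
from h import *
im=cv2.imread('pics/p5_s.png')
cv2.imwrite('pics/p5_sz.png',cv2.resize(im[175:240,250:330],None,fx=8,fy=8,interpolation=cv2.INTER_CUBIC))
E
```

```text
8.0833 [0.4836 0.15   0.0342] [-0.6688  0.4382 -0.1   ]
```

View pics/p5.png

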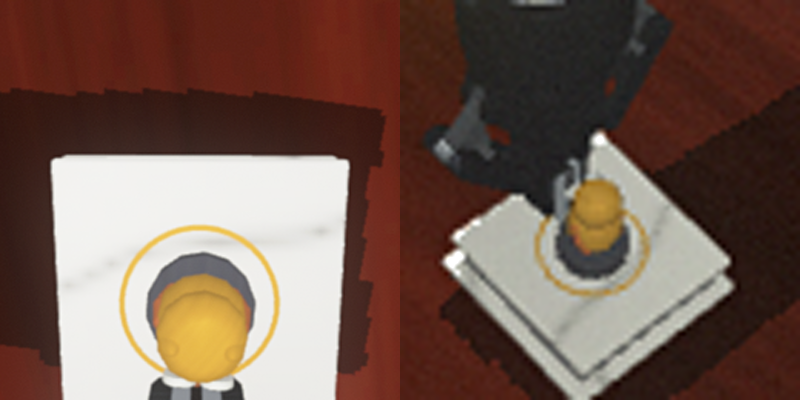

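View pics/p5_sz.png

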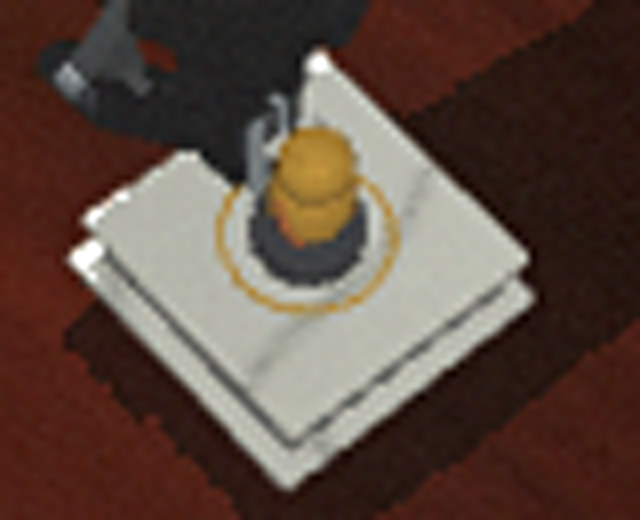

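Both views show the foot centred in the ring to about 1 mm. Next I'll back the hand off straight and then lift it.

Request:
{"name": "move_arm", "arguments": {
  "claw": [0, 0, 0, 0, 0, 0, 0, 0],
  "dp": [
    [0, 0.01, -0.001],
    [0, 0.02, -0.002],
    [0, 0.03, -0.003],
    [0, 0.05, -0.005],
    [0, 0.05, -0.005],
    [0, 0.05, -0.005],
    [0, 0, -0.1],
    [0, 0, -0.15]
  ],
  "turn": [
    [0, 0, 0],
    [0, 0, 0],
    [0, 0, 0],
    [0, 0, 0],
    [0, 0, 0],
    [0, 0, 0],
    [0, 0, 0],
    [0, 0, 0]
  ]
}}

```text
clock: 8.9
position: [0.488, 0.1005, 0.0818]
ee_rot: [0.996, 0.064, -0.006, -0.054]
ft_force: [-0.6, -0.0, 0.8]
grip_width: 0.001
```

Request:
{"name": "move_arm", "arguments": {
  "claw": [0, 0, 0, 0, 0, 0, 0, 0],
  "dp": [
    [0, 0, -0.15],
    [0, 0, -0.15],
    [0, 0, -0.1],
    [0, 0, 0],
    [0, 0, 0],
    [0, 0, 0],
    [0, 0, 0],
    [0, 0, 0]
  ],
  "turn": [
    [0, 0, 0],
    [0, 0, 0],
    [0, 0, 0],
    [0, 0, 0],
    [0, 0, 0],
    [0, 0, 0],
    [0, 0, 0],
    [0, 0, 0]
  ]
}}

```text
clock: 9.57
position: [0.4904, 0.0937, 0.1619]
ee_rot: [0.996, 0.065, -0.005, -0.055]
ft_force: [-0.2, 0.5, 0.1]
grip_width: -0.002
```

```bash
python3 look.py p6; python3 - <<'E'
from h import *
im=cv2.imread('pics/p6_s.png')
cv2.imwrite('pics/p6_sz.png',cv2.resize(im[175:240,250:330],None,fx=8,fy=8,interpolation=cv2.INTER_CUBIC))
cv2.imwrite('pics/p6_wz.png',cv2.resize(cv2.imread('pics/p6_w.png')[50:200,180:340],None,fx=4,fy=4,interpolation=cv2.INTER_CUBIC))
E
```

```text
9.5667 [0.4904 0.0937 0.1619] [-0.1915  0.4665  0.1343]
```

View pics/p6_sz.png

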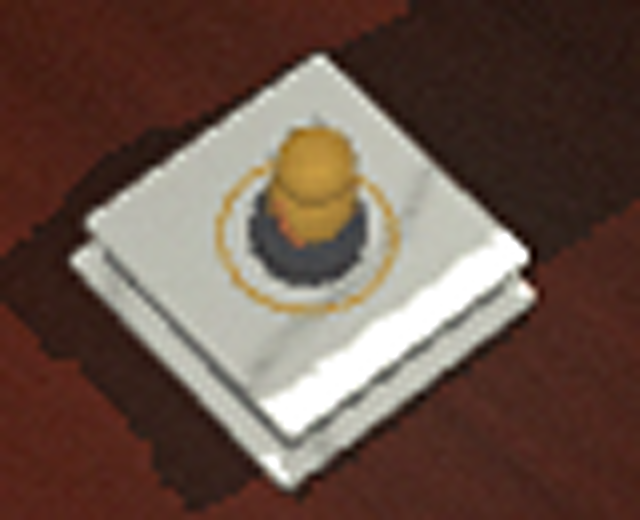

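View pics/p6_w.png

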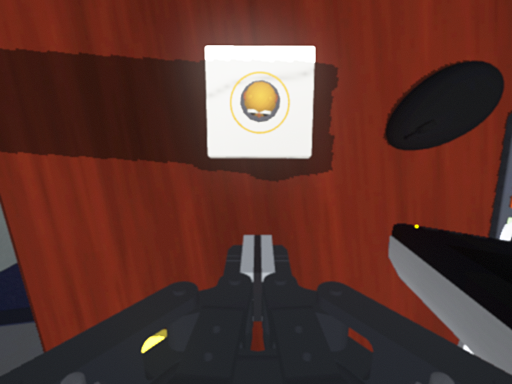

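View pics/p6_s.png

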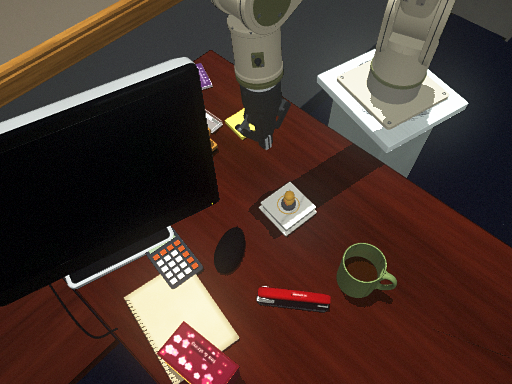

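The owl stands upright in the ring, centred at about wrist pixel (260,101). Nothing else has shifted, and the hand is clear. I'll hand it in.

```bash
python3 -c "
from workcell import manip; print(manip.hand_in())"
```

```text
the job is handed in; nothing more can be done
None
```

The owl now stands upright in the middle of the plinth, with its foot wholly inside the brass ring. I pushed it about 23 mm on its foot with the shut fingers, tilted slightly so the tips touched first. The wrist force readings at the end of each move stayed around 2 N or less.

I then backed the hand straight off, raised it to about 0.16 m and handed the job in at about 9.6 s; `hand_in` reports no verdict.

- **Centring:** in the last pictures the side and wrist views agree, with the foot about 1 mm from the ring's centre. The limit is 7 mm.
- **Everything else:** the plinth stayed at the same pixels in the side view, and the mug, stapler, mouse and notes look unmoved. I could not check the stamp or card holder clearly, but the hand never went near them.
- **Failed or disagreeing checks:** none failed. Early position estimates from the two cameras differed by only 1–1.5 mm.

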